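# Clamp a blank with the ratchet knob

### The job

Gently push the wooden blank all the way into the clamping jig until it rests against the back stop, then screw the pressure foot down onto it by turning the small ratchet knob on top clockwise until the ratchet slips and clicks. Tighten by the ratchet knob only, never by the wide thimble below it, stop after one or two clicks, and leave the blank clamped there; leave the loose tools beside the jig alone.

Things in the scene. Friction and masses are not known exactly. Their poses are not given: they have to be found in the camera images.
- jig: Fixed clamping jig. Origin on the bed (z = 0) on the vertical spindle axis; x points from the open mouth (near the robot) to the back stop, z up. Base plate 160 x 90 x 10 mm, x = -100 to +60 mm. Guide rails (x = -60 to +30 mm, tops at z = 18 mm) leave a 42 mm wide channel. A grey arm from the post behind carries a nose of 44 mm diameter over the channel, z = 46 to 66 mm.
- back_stop (a point): Centre of the front face of the grey post, the back stop (x = +30 mm, z = 21 mm in the jig's frame); its axes are those of the jig.
- thimble: Wide knurled thimble on the axis above the nose, 46 mm diameter, z = 68 to 86 mm; origin at its underside. It drives the spindle directly, with no torque limit. It does not rise or sink when turned. Its thread friction is about 0.22 N m: when turning pauses, the moment on the hand can fall or reverse by up to that, but it stays higher under load than running free.
- foot: Steel pressure foot on the spindle under the nose; origin at the centre of its 18 mm collar's underside. It moves only vertically: down 3 mm for each radian that the thimble turns clockwise seen from above. Its pressing pad, a disc of 22 mm diameter, is fixed 5 to 9 mm below the origin, set differently each time. The pad starts 1 to 8 mm above the height of the blank's top.
- blank: Loose hardwood blank 120 (x) x 40 (y) x 22 (z) mm, about 0.09 kg, lying flat in the channel on the base plate (underside at z = 10 mm), x axis along the jig's, its near end sticking out of the mouth. Origin at the centre of its underside. Home against the back stop, its origin is at x = -30 mm in the jig's frame; at the start it lies 20 to 40 mm short of that.
- blank_end (a point): Centre of the blank's near end face (x = -60 mm, 11 mm above its underside), the face to push on.
- knob_top (a point): Centre of the ratchet knob's top face, on the spindle axis, 124 mm above the bed. The knob is an upright cylinder, 30 mm diameter, 34 mm high, below this point; a thin neck joins it to the thimble, whose top is 38 mm below this point. It does not rise or sink when turned. Turning it back (anticlockwise) unscrews the spindle. The thread holds by itself when the knob is let go.
- knob_mark (a point): Small raised witness mark on the ratchet knob's top, 12 mm from the axis. The knob takes the thimble along through the ratchet. Running free takes a moment of about 0.22 N m; once the foot bears on the blank it rises within some 0.1 to 0.6 rad, and at about 0.34 to 0.38 N m the ratchet slips, clicking every 30 degrees, while thimble and foot stand still.
- thimble_mark (a point): Small raised witness mark on the thimble's top rim, 20 mm from the axis. At the start both marks stand at the same bearing (8 mm apart horizontally); the angle between them is how far the ratchet has slipped (25 degrees: 10.6 mm apart; 60 degrees: 17.4 mm; 75 degrees: 20.5 mm).
- spindle_nut: Bystander: round steel collet nut, 50 mm diameter, 28 mm high, standing right of the jig; origin at its underside.
- collet_1: Bystander: steel spring collet, 26 mm diameter, 37 mm high, standing left of the jig; origin at its underside.
- spanner_24: Bystander: open-ended spanner 252 mm long, lying right of the jig beyond the nut; origin at its underside.
There are look-alikes about, which are no part of the job. Of the things shaped like the blank, the wooden one is meant.

How it is judged:
On the way, in this order (a step that is already met when the one before it is completed fails the run):
1. the blank is home against the back stop (x of blank in the frame of jig above -0.0325 m and contact force between foot and blank below 1 N), for 0.2 s.
2. the foot clamps the blank and the ratchet has clicked (x of blank in the frame of jig above -0.0325 m and contact force between foot and blank above 20 N and horizontal distance between thimble_mark and knob_mark above 0.0105 m), for 0.2 s.
At the end, for the whole second after the job is handed in: the blank rests against the back stop (within 2.5 mm, straight in its channel), the foot presses on it with more than 20 N, and the ratchet has slipped by at least one click (about 25 degrees, marks more than 10.5 mm apart) and at most two (about 75 degrees, marks less than 20.5 mm apart) (all of step 2 and angle between the x axis of blank and the x axis of jig, either way round below 0.06 rad and horizontal distance between thimble_mark and knob_mark below 0.0205 m and linear speed of blank below 0.01 m/s); the robot touches nothing.
It fails at once if the foot is overtightened (more than 110 N on the blank), as by turning the thimble (contact force between foot and blank above 110 N).
It fails at once if the ratchet is run on beyond two clicks (about 75 degrees) (horizontal distance between thimble_mark and knob_mark above 0.0205 m).
It fails at once if the blank is pushed with more than 40 N (contact force between any of the fingers, the arm and blank above 40 N).
It fails at once if a bystander is moved by more than 15 mm (distance of any of spindle_nut, collet_1, spanner_24 from where it was at the start of the episode above 0.015 m).
It also fails if it takes over 70 s, if anything falls off the work surface, if the arm or the gripper's body presses on something with over 40 N, if the wrist force passes 120 N, or if a joint passes its speed limit or range.

### The arm

A 6-joint arm with a two-finger parallel gripper is mounted at the origin on a cart in front of the work surface, level with it; the furniture and walls round the work are solid. World frame = base frame: x ahead of the robot, y to its left, z up, the work surface at z = 0. Lengths are in m, angles in rad, forces in N, time in s.
With the tool pointing down it reaches from about 0.35 to 1 m from the base axis. Payload 7.1 kg.
Tool frame: the origin (TCP) lies between the finger pads; the fingertips stand 22 mm ahead of it and the grasp point (between the pads) lies 3 mm ahead of it; z points along the fingers, y is the line along which they close (so a half turn about z gives the same grasp; the last joint's range is limited). The gripper opens to 85 mm and grips with 20 to 120 N. Pads are 22 mm wide; open, the fingers measure 114 mm over their backs; the gripper's body (76 mm by 85 mm) begins 54 mm behind the grasp point. The pads swing forward as they close: fully open they stand 13 mm farther back than shut.
Start: joints at [-1.161, 0.423, 1.63, -0, 1.089, -0.019], TCP at [0.26, -0.568, 0.253] pointing down, gripper open.
Joint ranges: [-3, 3], [-0.9, 2.11], [0.09, 2.58], [-1.31, 4.45], [0.11, 2.69], [-2.54, 2.54]. Speed limits (rad/s): [2.39, 2.39, 3.01, 3.14, 3.14, 3.14].

### API

Orientations are given as a rotation vector (axis times angle).
In Python, from rig import manip gives the robot as it stands. The module is installed in compiled form; this text tells all that it offers. Calls block until the motion is done:
- manip.move_to(position, orientation): joint-space move of the TCP to a pose.
- manip.servo_line(position, orientation=None, rate=0.15): straight line of the TCP; orientation=None keeps the orientation; rate is the mean speed in m/s.
- manip.set_joints(angles): joint-space move.
- manip.command_gripper(opening, f_grip=None): finger opening in m; f_grip is the grip in N (None keeps the last); returns when the fingers have stopped.
- manip.hold(seconds).
- manip.solve_ik(position, orientation): joint angles nearest the present ones, or None.
- manip.camera(name): name is "side" or "top"; returns a dict with "image" (384x512x3 uint8, red, green, blue), "fx", "fy", "cx", "cy" (pixels), "k1" (the pictures are not rectified: a ray, as slopes to the right and down, at radius r is drawn at 1 + k1 r^2 times it, then the intrinsics apply), "cam_to_world" (4x4, takes a point from camera to world coordinates). Camera axes: x right, y down, z forward; pixel columns grow to the right and rows downward; lengths in m; the calibration is good to about 2 mm. A picture is of the moment at which its call begins. There is no depth.
A pose or a line that the arm cannot do raises manip.IKError and nothing moves.
- manip.sign_off(): hands the job in; it is judged then, once.
Readings, each from a call of its own:
- manip.get_time(): time.
- manip.get_joint_positions(): joint angles.
- manip.get_joint_vel(): joint speeds.
- manip.get_tau(): joint torques, N m.
- manip.get_position(): TCP position.
- manip.get_ee_rot(): TCP orientation.
- manip.get_contact_force(): force on the tool from outside, world axes, zero at the start.
- manip.get_torque(): the same for the moment, N m.
- manip.get_width(): finger opening in m.
- manip.get_grip_force(): force on a finger pad.
Only numpy, scipy, OpenCV 4.12 (cv2) and the standard library are available. Lean on these libraries where they do the work, as an engineer would, in place of code of your own. Each camera call takes 0.05 s, during which the arm holds its last target. There are 200 camera calls.

## Working session

There is one attempt and no reset: what is moved stays moved. The work goes in short steps, each a Python script; the robot and the scene stay as the last script left them, time stands still between calls to the robot, and variables do not carry over. Pictures are saved under pics/ and viewed, at most 10 in all, crops included, and the job is handed in when it is done.

```bash
mkdir -p pics; python3 - <<'E'
from rig import manip
import cv2
for n in("side","top"):
    c=manip.camera(n); cv2.imwrite(f"pics/{n}0.png",cv2.resize(c["image"][:,:,::-1],None,fx=1.5,fy=1.5,interpolation=cv2.INTER_CUBIC))
    print(n,c["fx"],c["fy"],c["cx"],c["cy"],c["k1"],c["cam_to_world"].round(4).tolist() if hasattr(c["cam_to_world"],'round') else c["cam_to_world"])
print(manip.get_time(),manip.get_ee_rot(),manip.get_torque(),manip.get_contact_force())
E
```

```text
side 472.3749420113238 472.3749420113238 252.14646447728992 191.03178924657522 -0.18169324777600054 [[-0.8281, -0.2063, 0.5213, 0.0027], [-0.5604, 0.3274, -0.7607, 0.7715], [-0.0137, -0.9221, -0.3868, 0.5275], [0.0, 0.0, 0.0, 1.0]]
top 370.0188872339005 370.0188872339005 256.13780205871376 190.64676418152675 -0.022224102708117466 [[-0.0053, -0.9962, 0.0872, 0.4893], [-0.9996, 0.0029, -0.0267, -0.0015], [0.0263, -0.0873, -0.9958, 1.0229], [0.0, 0.0, 0.0, 1.0]]
0.1 [-3.06827277e+00 -6.68132799e-01  4.47033686e-04] [ 0.04411172 -0.03038414 -0.06109694] [ 0.11851747 -0.57280252 -0.23878196]
```

View pics/top0.png

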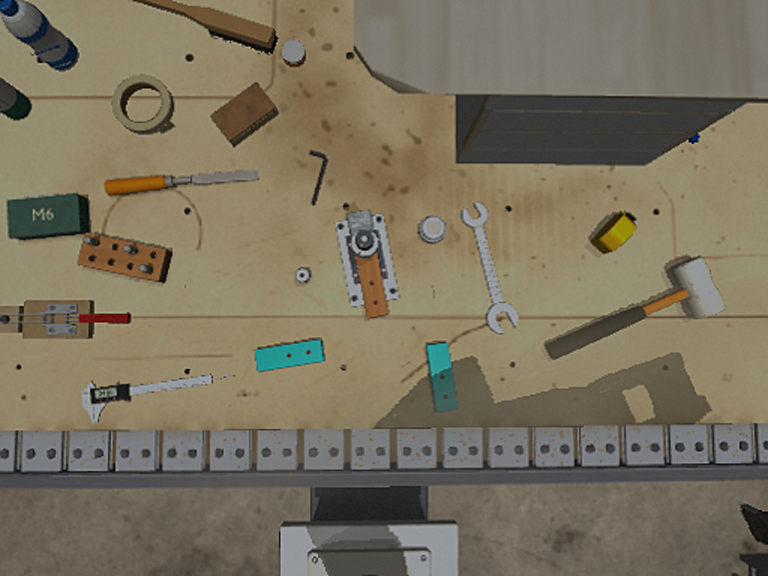

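View pics/side0.png

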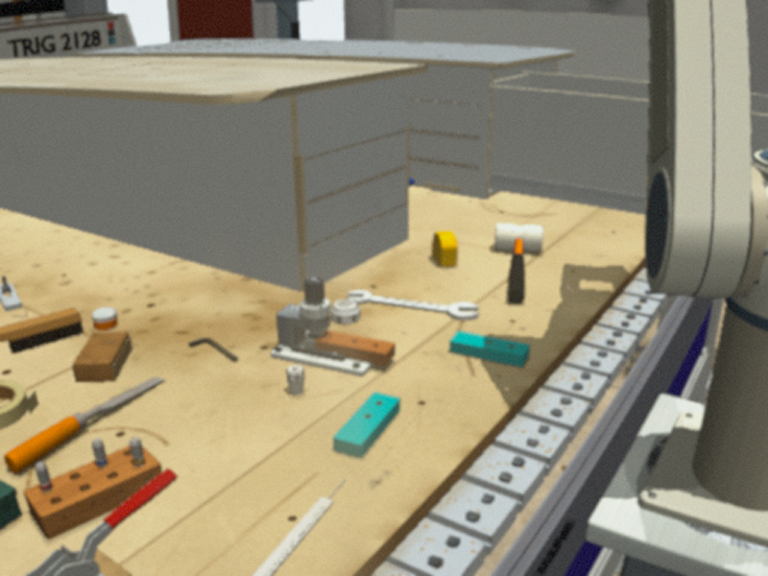

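Top view (1.5x): the wooden blank is in the jig with its near end at about (376,317). Look-alikes are two teal bars at (290,355) and (442,376) and wooden blocks at (244,113) and (125,258). The jig knob is at about (365,240). Bystanders are the nut (432,229), collet (303,275) and spanner (490,268). I choose the wooden bar in the jig and check it in a close crop.

```bash
cat > h.py <<'E'
from rig import manip
import cv2, numpy as np
from scipy.spatial.transform import Rotation as R
def undist(c,u,v):
    xd=np.array([(u-c["cx"])/c["fx"],(v-c["cy"])/c["fy"]]); x=xd.copy()
    for _ in range(20): x=xd/(1+c["k1"]*(x@x))
    return x
def at_z(c,u,v,z):
    T=np.array(c["cam_to_world"]); d=T[:3,:3]@np.r_[undist(c,u,v),1]; o=T[:3,3]
    return o+d*(z-o[2])/d[2]
def proj(c,p):
    T=np.array(c["cam_to_world"]); q=T[:3,:3].T@(np.array(p)-T[:3,3]); x=q[:2]/q[2]; x=x*(1+c["k1"]*(x@x))
    return x*c["fx"]+[c["cx"],c["cy"]]
def crop(c,name,u0,v0,w,h,s):
    cv2.imwrite(f"pics/{name}.png",cv2.resize(c["image"][v0:v0+h,u0:u0+w,::-1],None,fx=s,fy=s,interpolation=cv2.INTER_CUBIC))
def down(phi): # tool z down, tool y at bearing phi
    y=np.array([np.cos(phi),np.sin(phi),0]); z=np.array([0,0,-1.]); return R.from_matrix(np.c_[np.cross(y,z),y,z]).as_rotvec()
E
python3 - <<'E'
from h import *
c=manip.camera("top"); crop(c,"topc",210,130,80,90,6.6)
for u,v,z in [(365,240,.124),(376,317,.032),(490,130,0),(457,160,0)]: print(at_z(c,u/1.5,v/1.5,z))
s=manip.camera("side"); crop(s,"sidec",170,170,110,90,6.6)
E
```

```text
[0.64365152 0.00547344 0.124     ]
[ 0.52057188 -0.01310991  0.032     ]
[ 0.87768121 -0.23284957  0.        ]
[ 0.81845958 -0.16836018  0.        ]
```

View pics/topc.png

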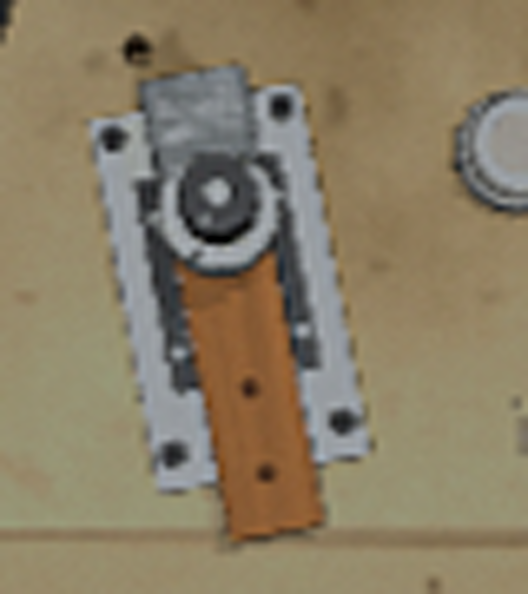

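View pics/sidec.png

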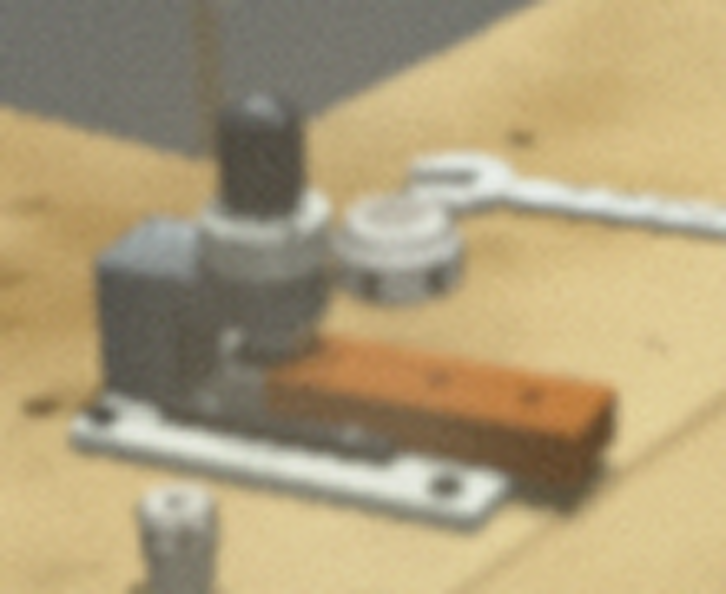

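The crop confirms it: orange wooden blank in the channel, near end edge (230,540)–(325,523), plate corners (92,120),(298,86),(370,455),(160,490), knob top centre about (217,195). Marks sit toward the lower left: knob (205,218), thimble (197,255). Next I fit the jig pose.

```bash
python3 - <<'E'
from h import *
c=manip.camera("top"); 
P=lambda u,v,z: at_z(c,210+u/6.6-.42,130+v/6.6-.42,z)[:2]
W=np.array([P(92,120,.01),P(298,86,.01),P(370,455,.01),P(160,490,.01)])
L=np.array([[60,45],[60,-45],[-100,-45],[-100,45]])/1e3
A=W-W.mean(0);B=L-L.mean(0)
th=np.arctan2((B[:,0]*A[:,1]-B[:,1]*A[:,0]).sum(),(A*B).sum()); r=np.array([[np.cos(th),-np.sin(th)],[np.sin(th),np.cos(th)]])
o=W.mean(0)-r@L.mean(0); print("yaw",th,"org",o,"res",(W-(L@r.T+o)).round(4).tolist())
print("knob",P(217,195,.124), "local",r.T@(P(217,195,.124)-o))
e=[P(230,540,.032),P(325,523,.032)]; print("end local",[r.T@(x-o) for x in e])
print("marks",r.T@(P(205,218,.124)-o),r.T@(P(197,255,.087)-o))
s=manip.camera("side")
for z in(.124,): print("side knob top", (proj(s,[*o,z])-[170,170])*6.6)
for l,z in [((60,45),.01),((-100,45),.01)]: print((proj(s,[*(r@np.array(l)/1e3+o),z])-[170,170])*6.6)
for ph in (th+np.pi/2,th-np.pi/2): print(ph,manip.solve_ik([*o,.2],down(ph)))
E
```

```text
yaw 0.17867314647119803 org [0.64666892 0.00699907] res [[-0.0001, -0.0008], [-0.0016, 0.0012], [-0.0, 0.0004], [0.0017, -0.0009]]
knob [0.64582577 0.00761546] local [-0.00072018  0.00075642]
end local [array([-0.12479769,  0.01905432]), array([-0.1250336 , -0.02007543])]
marks [-0.00843317  0.00669638] [-0.01600981  0.01179521]
side knob top [254.26385004 106.53024586]
[ 61.96163453 424.05541811]
[469.17158586 510.75939659]
1.7494694732660947 [-7.57911703e-03  5.14703628e-01  1.61693038e+00 -4.44089210e-16
  1.00995865e+00 -1.75704859e+00]
-1.3921231803236984 [-7.57911703e-03  5.14703628e-01  1.61693038e+00 -8.88178420e-16
  1.00995865e+00  1.38454406e+00]
```

```bash
cat >> h.py <<'E'
TH=0.1787; O=np.array([.6464,.0072])
RJ=np.array([[np.cos(TH),-np.sin(TH)],[np.sin(TH),np.cos(TH)]])
def W(x,y,z): return [*(RJ@[x,y]+O),z]
def loc(): p=manip.get_position(); return np.r_[RJ.T@(np.array(p[:2])-O),p[2]]
E
python3 - <<'E'
from h import *
d=down(TH+np.pi/2)
manip.command_gripper(0.0,20)
manip.move_to(W(-.17,0,.12),d); manip.servo_line(W(-.17,0,.037),rate=.15)
print(manip.get_time(),loc())
f0=np.array(manip.get_contact_force()); print(f0)
manip.servo_line(W(-.145,0,.037),rate=.06)
x=-.145
while x<-.086:
    x+=.002 if x<-.108 else .0007
    manip.servo_line(W(x,0,.037),rate=.025)
    f=RJ.T@(np.array(manip.get_contact_force())-f0)[:2]
    print(round(x,4),loc()[0].round(4),f.round(2),round(manip.get_time(),2))
    if f[0]<-6: break
crop(manip.camera("top"),"push",200,120,110,100,6)
E
```

```text
3.925 [-0.16973689 -0.00029327  0.03727585]
[-0.04420097 -0.19187097  0.64803306]
-0.143 -0.1431 [-0.18  0.88] 4.74
-0.141 -0.1409 [ 0.42 -0.23] 4.99
-0.139 -0.1388 [0.07 0.49] 5.24
-0.137 -0.1368 [-0.22 -0.  ] 5.49
-0.135 -0.1348 [-0.27  0.5 ] 5.74
-0.133 -0.1327 [0.27 0.1 ] 5.99
-0.131 -0.1308 [0.6  0.02] 6.24
-0.129 -0.1288 [ 0.68 -0.1 ] 6.49
-0.127 -0.1268 [ 0.37 -0.79] 6.74
-0.125 -0.1248 [0.18 0.21] 6.99
-0.123 -0.1227 [0.04 0.28] 7.24
-0.121 -0.1208 [ 1.08 -0.46] 7.49
-0.119 -0.1187 [ 0.65 -0.05] 7.74
-0.117 -0.1168 [ 0.49 -0.03] 7.99
-0.115 -0.1148 [0.12 0.27] 8.24
-0.113 -0.1128 [0.26 0.83] 8.49
-0.111 -0.1108 [-0.16  0.1 ] 8.74
-0.109 -0.1088 [0.02 0.18] 8.99
-0.107 -0.1068 [-0.55  0.02] 9.24
-0.1063 -0.1062 [0.53 1.06] 9.49
-0.1056 -0.1056 [0.13 0.46] 9.74
-0.1049 -0.1048 [-0.3   0.52] 9.99
-0.1042 -0.1041 [-0.49 -0.05] 10.24
-0.1035 -0.1034 [-0.79  0.93] 10.49
-0.1028 -0.1027 [ 0.23 -0.1 ] 10.74
-0.1021 -0.102 [-0.   -0.64] 10.99
-0.1014 -0.1013 [0.02 0.76] 11.24
-0.1007 -0.1011 [-2.59 -0.09] 11.49
-0.1 -0.1011 [-5.18 -0.35] 11.74
-0.0993 -0.101 [-7.16 -0.11] 11.99
```

View pics/push.png

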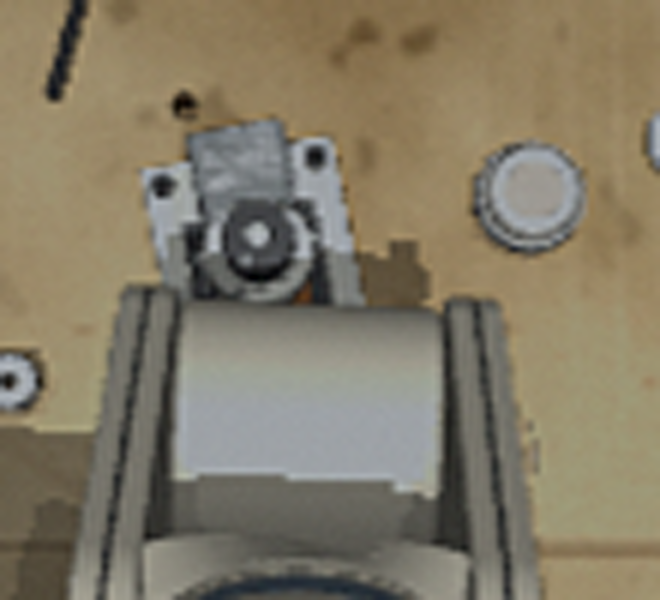

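The blank hit a firm stop at TCP local x = -0.101, exactly the predicted home position. In this picture the knob is at (258,237) and the jig mouth is covered by the arm. Next I retract and take hold of the knob.

```bash
python3 - <<'E'
from h import *
d=down(TH+np.pi/2)
manip.servo_line(W(-.115,0,.037),rate=.06); manip.servo_line(W(-.14,0,.17),d,rate=.2)
manip.command_gripper(.06,20)
manip.move_to(W(0,0,.165),down(2.40))
print(np.round(manip.get_joint_positions(),3))
manip.servo_line(W(0,0,.1155),rate=.1); manip.hold(.2)
f0=np.array(manip.get_contact_force());t0=np.array(manip.get_torque()); np.save("f0.npy",np.r_[f0,t0])
manip.command_gripper(.0,20); manip.hold(.2)
def lat():
    y=R.from_rotvec(manip.get_ee_rot()).as_matrix()
    f=np.mean([manip.get_contact_force() for _ in range(5)],0)-f0
    return (y.T@f).round(2)
print(manip.get_width(),"tool-frame f",lat(),np.array(manip.get_torque())-t0,manip.get_grip_force(),loc(),manip.get_time())
E
```

```text
[-0.007  0.558  1.638 -0.     0.947 -2.406]
0.029048897679185472 tool-frame f [ 0.78 -0.25 -3.8 ] [-0.2385459  -0.0879245   0.06626543] 20.86678057909012 [ 0.00039528 -0.00022654  0.11596647] 15.9083
```

```bash
cat >> h.py <<'E'
def tz():
    t0=np.load("f0.npy")[5]; v=[]
    for _ in range(4): v.append(manip.get_torque()[2]); manip.hold(.01)
    return np.mean(v)-t0
def turn(step):
    q=np.load("q.npy"); q[5]+=step; np.save("q.npy",q); manip.set_joints(q); return q[5]
E
python3 - <<'E'
from h import *
manip.command_gripper(0,60); manip.hold(.2); print(manip.get_width(),manip.get_grip_force(),tz())
np.save("q.npy",manip.get_joint_positions()); log=[]
t=manip.get_time()
for i in range(40):
    q=turn(.08); m=tz(); log.append(m)
    print(i,round(q,3),round(m,3),round(manip.get_time()-t,2))
    if i>3 and m>np.median(log[1:])+.05: break
    if q>2.4: break
E
```

```text
0.02833325983515306 58.66971731185913 0.03894583663965766
0 -2.327 -0.199 0.28
1 -2.247 -0.2 0.57
2 -2.167 -0.204 0.85
3 -2.087 -0.206 1.13
4 -2.007 -0.198 1.42
5 -1.927 -0.165 1.7
6 -1.847 -0.198 1.98
7 -1.767 -0.197 2.27
8 -1.687 -0.205 2.55
9 -1.607 -0.216 2.83
10 -1.527 -0.196 3.12
11 -1.447 -0.199 3.4
12 -1.367 -0.209 3.68
13 -1.287 -0.222 3.97
14 -1.207 -0.189 4.25
15 -1.127 -0.207 4.53
16 -1.047 -0.193 4.82
17 -0.967 -0.208 5.1
18 -0.887 -0.168 5.38
19 -0.807 -0.103 5.67
```

```bash
python3 - <<'E'
from h import *
mx=-9; 
for i in range(12):
    q=turn(.04); m=tz(); mx=max(mx,m)
    print(i,round(q,3),round(m,3))
    if m<mx-.05: break
print(manip.get_time(),manip.get_width(),manip.get_joint_positions()[5])
E
```

```text
0 -0.767 -0.01
1 -0.727 0.024
2 -0.687 0.036
3 -0.647 0.06
4 -0.607 0.061
5 -0.567 0.076
6 -0.527 0.06
7 -0.487 0.089
8 -0.447 0.069
9 -0.407 0.037
24.8583 0.028546192020237043 -0.410633790161044
```

```bash
python3 - <<'E'
from h import *
for i in range(7):
    q=turn(.04); print(i,round(q,3),round(tz(),3))
manip.command_gripper(.06); manip.hold(.1)
manip.servo_line(W(0,0,.17),rate=.15); 
manip.move_to(W(-.16,-.1,.22),down(0.1))
c=manip.camera("top"); crop(c,"m1",228,142,32,32,18)
print(manip.get_time())
E
```

```text
0 -0.367 0.027
1 -0.327 -0.0
2 -0.287 0.013
3 -0.247 0.003
4 -0.207 -0.025
5 -0.167 0.011
6 -0.127 0.004
28.7083
```

View pics/m1.png

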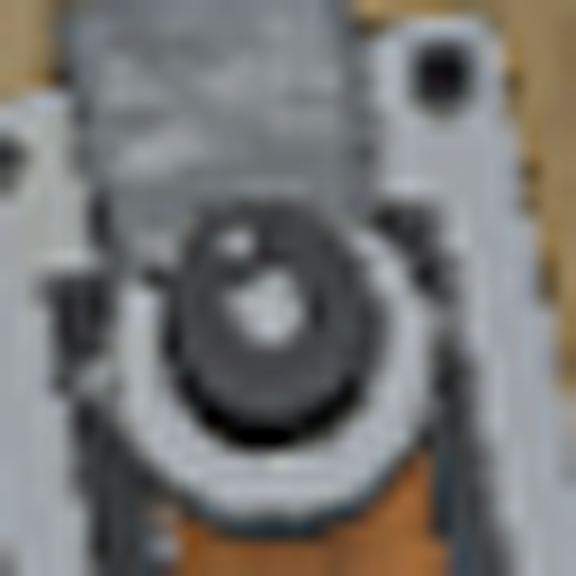

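The knob mark is at (238,240) and the knob centre at (268,308). The dark spot on the thimble's rim at about (155,273) is probably the thimble mark. Converting these to angles:

```bash
python3 - <<'E'
from h import *
c=manip.camera("top")
P=lambda u,v,z: RJ.T@(at_z(c,228+u/18-.47,142+v/18-.47,z)[:2]-O)
b=lambda p:(p.round(4),np.hypot(*p).round(4),np.degrees(np.arctan2(p[1],p[0])).round(1))
ce=P(268,308,.124); print("knob centre",ce)
k=P(238,240,.125); t=P(155,273,.087)
print("k",b(k-ce),b(k)); print("t",b(t-ce),b(t),"dist",np.hypot(*(k-t)))
crop(c,"m2",228,142,32,32,18)
# expected thimble mark pixels for slips
for s in (0,15,30,45,60):
    a=np.radians(12+s); p=proj(c,W(*(ce+.02*np.array([np.cos(a),np.sin(a)])),.087)); print(s,((p-[228,142]+.47)*18).round())
E
```

```text
knob centre [0.00071019 0.00039111]
k (array([0.0098, 0.0024]), np.float64(0.0101), np.float64(13.6)) (array([0.0105, 0.0028]), np.float64(0.0109), np.float64(14.7))
t (array([0.0143, 0.0141]), np.float64(0.0201), np.float64(44.7)) (array([0.015 , 0.0145]), np.float64(0.0208), np.float64(44.1)) dist 0.012570627448563906
0 [217. 225.]
15 [185. 243.]
30 [159. 268.]
45 [141. 299.]
60 [131. 335.]
```

The slip measures about 30°, and the mark radius of 20.1 mm matches. That's one click, but close to the 25° threshold. I'll add about 15° to land mid-window.

```bash
python3 - <<'E'
from h import *
q=np.load("q.npy")
manip.move_to(W(0,0,.165),down(2.40+(-2.407-q[5])))
manip.servo_line(W(0,0,.1155),rate=.1)
q=np.array(manip.get_joint_positions()); np.save("q.npy",q); print(q[5])
manip.command_gripper(0,60); manip.hold(.1); print(tz())
for i in range(7):
    x=turn(.04); print(i,round(x,3),round(tz(),3))
manip.command_gripper(.06); manip.hold(.1)
manip.servo_line(W(0,0,.17),rate=.15); 
manip.move_to(W(-.16,-.1,.22),down(0.1))
c=manip.camera("top"); crop(c,"m3",228,142,32,32,18); print(manip.get_time())
E
```

```text
-0.12758225649751215
0.019681128182603355
0 -0.088 -0.006
1 -0.048 0.037
2 -0.008 0.053
3 0.032 0.053
4 0.072 0.084
5 0.112 0.077
6 0.152 0.04
34.575
```

View pics/m3.png

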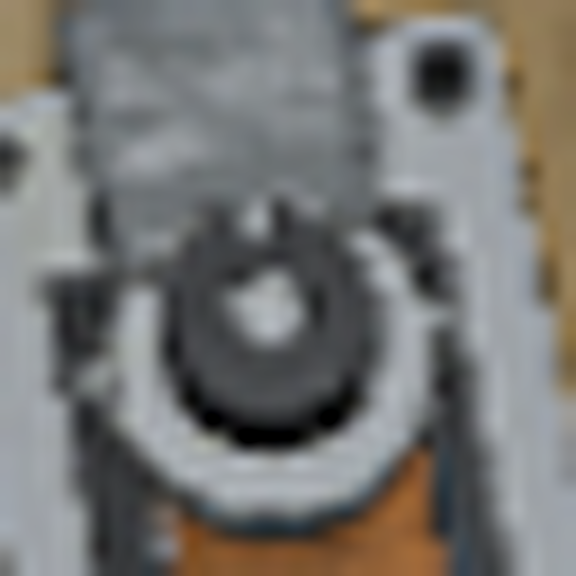

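The knob mark has moved to (262,222), a local bearing of about -6°. The thimble mark hasn't moved, at (155,273) and about 44°. The slip is therefore about 47–50°, mid-window. The moment reached its click peak twice, at joint-6 angles -0.49 and +0.09, about 30° apart. The arm is clear of everything.

```bash
python3 -c "
from rig import manip
print(manip.sign_off())"
```

```text
the job is handed in; nothing more can be done
None
```

The job is handed in: the blank is home against the back stop and clamped using the ratchet knob only, with the ratchet slipped about 47–50° (limits 25–75°) and the loose tools untouched; the foot force could not be read directly, and no verdict came back.

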